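Put the club's robots and tablet on charge

TASK

Club is over: put the two robots and the red tablet on charge. Slide each robot along the bench, without lifting or tipping it, fully home into the charging dock whose nest has its shape (the blue wedge-nosed robot, nose first, into the V-shaped nest, the orange round one into the round nest), and take the red tablet from its stand and set it upright on its long edge right down in the free middle slot of the rack. Leave the flux bottle, the other tablets, the multimeter, the solder spool, the spare wheel and the iron stand where they are.

Things in the scene. Friction and masses are not known exactly. Their poses are not given: they have to be found in the camera images.
- wedge_robot: Small blue robot 116 mm long (x), 96 wide, 43 high; upright hull walls 3 to 37 mm up. Origin: centre of underside; +x to its nose. Outline: flat rear at x=-58, sides y=+-48 from x=-58 to +18, then slanting to a flat 44 mm wide nose at x=+58. Starts facing roughly +y. 0.3 to 0.65 kg; slides on four feet, no free wheels.
- round_robot: Round robot, orange bumper and white lid, 96 mm diameter, 42 high (upright bumper wall from 3 to 33 mm above the bench). Origin: centre of its underside. Its heading does not matter. 0.3 to 0.6 kg; slides on its feet.
- wedge_dock: Grey fixed dock with a V-ended nest, open in front and above, no floor. Origin: on the bench, where the wedge robot's origin lies when home; +x is the way in (roughly world +y). Walls 26 mm high. Side walls y=+-51 from x=-30 to 19, then converging (3 mm play) to the stop face x=58. Mouth flares to y=+-63 at x=-58. Outside: 144 mm wide, x=-62 to 106, back 50 high. The docks may swap places.
- wedge_dock_home (a point): The wedge dock's origin: home point of the wedge robot's origin.
- round_dock: Grey fixed dock with a round nest, open in front and above, no floor. Origin: on the bench, where the round robot's centre lies when home; +x is the way in (roughly world +y). Walls 26 mm high. Half circle of radius 51 mm about the origin, stop face at x=48; straight walls y=+-51 back to x=-22, flaring to y=+-63 at x=-48. Outside: 144 mm wide, x=-52 to 106, back 50 high.
- round_dock_home (a point): The round dock's origin: home point of the round robot's centre.
- tablet: Tablet in a red case, 10 mm thick (x), 140 mm long (y), 80 mm high (z). Origin: middle of the lower long edge face; z points up to the upper long edge; black screen on its -x side. It starts leaning back 0.35 rad (top towards its +x) on the stand, its lower edge on the ledge. 0.22 kg.
- tablet_stand: Aluminium easel, fixed; origin on the bench under it, front (-x) is the screen side. Its ledge carries the tablet's lower edge 20 mm above the bench; the back plate covers the lower 41 mm of the tablet's back and a lip the lower 7 mm of its front: the upper 39 mm stands free.
- rack: Fixed rack: black base 110 (x) by 150 (y) by 6 mm. Origin: centre of base at bench height. Three slots along x at y=-45, 0, +45 mm, each 14 mm wide between 3 mm walls 100 mm long whose tops flare to about 22 mm at 46 mm above the bench. Slot floor 6 mm up. The outer slots hold other tablets; the middle one is free.
- free_slot (a point): Centre of the floor of the free middle slot, 6 mm above the bench. Axes as the rack's: x along the slot, y across it.
- rack_tablet_a: Green tablet of the same size as the red one, standing loose in the rack's +y slot. Leave alone.
- rack_tablet_b: Yellow tablet of the same size, standing loose in the rack's -y slot. Leave alone.
- flux_bottle: Little flux bottle, 34 mm diameter, 67 mm high, light and easily toppled, standing upright between the two robots. Origin: centre of its underside. Leave alone.
- multimeter: Black multimeter 150 (x) by 75 (y) by 45 mm lying at the far edge. Origin: centre of its underside. Leave alone.
- solder_spool: Solder spool, 62 mm diameter, 40 high, near the far edge. Origin: centre of its underside. Leave alone.
- spare_wheel: Spare robot wheel lying flat, 64 mm diameter, 28 high, near the far edge. Origin: centre of its underside. Leave alone.
- iron_stand: Black soldering-iron stand with copper wool, 180 (x) by 85 (y) by 80 mm, left beyond the docks. Origin: centre of its underside. Leave alone.
Mind the look-alikes: they are no part of the job. There is more than one size of the tablet; the job needs the smaller.

How it is judged:
By the outcome, as a careful person would: the job done as asked, in the order asked, and still so for the second after the job is handed in, with the robot touching nothing.
It also fails if it takes over 72 s, if anything falls off the work surface, if the arm or the gripper's body presses on something with over 40 N, if the wrist force passes 120 N, or if a joint passes its speed limit or range.

ROBOT

A 6-joint arm with a two-finger parallel gripper is mounted at the origin on the work surface. World frame = base frame: x ahead of the robot, y to its left, z up, the work surface at z = 0. Lengths are in m, angles in rad, forces in N, time in s.
With the tool pointing down it reaches from about 0.425 to 1.125 m from the base axis. Payload 14.9 kg.
Tool frame: the origin (TCP) lies midway between the tips of the shut fingers; the grasp point (between the pads) lies bot.grip_depth behind it (bot.grip_depth is the distance from the TCP to the grasp point, in m); z points along the fingers, y is the line along which they close (so a half turn about z gives the same grasp; the last joint's range is limited). The gripper opens to 91 mm and grips with 3 to 60 N. Pads are 32 mm wide; open, the fingers measure 118 mm over their backs; the gripper's body (76 mm by 178 mm) begins 60 mm behind the grasp point.
Start: joints at [-1.234, 0.379, 1.734, -0, 1.028, -0.033], TCP at [0.253, -0.653, 0.214] pointing down, gripper open.
Joint ranges: [-2.77, 2.77], [-0.74, 2.19], [0, 2.66], [-1.06, 4.2], [0.31, 2.87], [-3.08, 3.08]. Speed limits (rad/s): [1.89, 1.89, 2.39, 3.14, 3.14, 3.14].

INTERFACE

Orientations are given as [roll, pitch, yaw] about the fixed x, y, z axes, in that order (R = Rz(yaw) Ry(pitch) Rx(roll)).
In Python, from bench import bot gives the robot as it stands. The module is installed in compiled form; this text tells all that it offers.
- The arm moves only by the tool drive_tool, never from a script. Its argument "targets" is a list that holds one entry, the list of rows, each a list of 5 numbers: the shift along the world's x, y, z in cm, then the turn about the world's z in rad, then the opening, from -1 (shut) to 1 (fully open). A call has 1 to 20 rows; each row is the pose to reach, as a shift and turn from the pose commanded when the call began; what a row does not reach only later rows make up. A row lasts 1/12 s, in which the tool goes at most 41.7 mm and 7.16 degrees, less where a joint would pass 70% of its speed; a pose out of reach is approached as far as the arm can. A call with a gripper value outside its range is refused whole. The fingers move at their own pace and stop on an object; "squeeze" is the grip in N (left out, the last holds). Time passes only in rows, so rows that repeat a pose let the fingers close. It gives the time, the measured TCP pose, the force, the opening and the grip force at its end, in the units of the state.
- bot.state(): the state, without advancing time (a new reading comes with each control period).
- bot.grab_frame(name): name is "side" or "top" or "wrist"; returns the picture (400x640x3 uint8, blue, green, red); there is no depth.
- bot.calibration(name): a dict with "camera_matrix" (3x3 intrinsics, pixels), "R" (3x3) and "t" (3): a world point X has camera coordinates R X + t; the wrist camera has in their place "tool_from_camera" (4x4, takes a point from camera to tool coordinates, whose origin is the TCP and whose axes are the flange's). Camera axes: x right, y down, z forward; pixel columns grow to the right and rows downward; lengths in m; the calibration is good to about 2 mm. A picture is of the moment at which its call begins: read the wrist's pose just before it. calibration takes no time and is no camera call.
- bot.sign_off(): hands the job in; it is judged then, once.
The state is a dict: "time_s": time; "qpos": joint angles; "dq": joint speeds; "joint_torque": joint torques, N m; "position": TCP position; "eef_rot": TCP orientation; "contact_force": force on the tool from outside, world axes, zero at the start; "torque": the same for the moment, N m; "width": finger opening in m; "grasp_force": force on a finger pad.
Only numpy, scipy, OpenCV 4.12 (cv2) and the standard library are available. Lean on these libraries where they do the work, as an engineer would, in place of code of your own. Each camera call takes 0.05 s, during which the arm holds its last target. There are 200 camera calls.

## Working session

There is one attempt and no reset: what is moved stays moved. The work goes in short steps, Python scripts to look and compute and a tool call to move; the robot and the scene stay as the last step left them, time stands still between calls to the robot, and variables do not carry over. Pictures are saved under pics/ and viewed, at most 10 in all, crops included, and the job is handed in when it is done.

Besides the shell and the picture viewer there is one more tool, called after "Call:" as a command line: name --argument value ..., lists and objects as JSON in quotes. drive_tool: Moves the arm, as the interface text tells. Its arguments: {"type":"object","properties":{"targets":{"type":"array","items":{"type":"array","items":{"type":"array","items":{"type":"number"}}}},"squeeze":{"type":"number"}},"required":["targets"]}

```bash
mkdir -p pics; cat > h.py <<'E'
import numpy as np, cv2
from bench import bot
def ray(name,px,st=None):
    c=bot.calibration(name);K=np.array(c["camera_matrix"])
    d=np.linalg.inv(K)@np.array([px[0],px[1],1.])
    if name=="wrist":
        from scipy.spatial.transform import Rotation as Ro
        T=np.array(c["tool_from_camera"]);R=Ro.from_euler('xyz',st["eef_rot"]).as_matrix()
        return R@T[:3,3]+np.array(st["position"]), R@T[:3,:3]@d
    R=np.array(c["R"]);t=np.array(c["t"]);return -R.T@t,R.T@d
def onz(name,px,z,st=None):
    o,d=ray(name,px,st);return o+d*(z-o[2])/d[2]
def tri(*rays):
    A=np.zeros((3,3));b=np.zeros(3)
    for o,d in rays:
        d=d/np.linalg.norm(d);P=np.eye(3)-np.outer(d,d);A+=P;b+=P@o
    x=np.linalg.solve(A,b)
    return x,[np.linalg.norm(np.cross(x-o,d/np.linalg.norm(d))) for o,d in rays]
E
python3 - <<'E'
from h import *
print(bot.state(),bot.grip_depth)
for n in("top","side"):
    f=bot.grab_frame(n);cv2.imwrite(f"pics/{n}0.png",f)
    c=bot.calibration(n);R=np.array(c["R"]);print(n,c["camera_matrix"],-R.T@np.array(c["t"]),R)
E
```

```text
{'time_s': 0.0, 'qpos': array([-1.23426078e+00,  3.79430494e-01,  1.73477320e+00,  1.71899146e-06,
        1.02847763e+00, -3.33219209e-02]), 'dq': array([-0.00093384, -0.00018481, -0.00050127,  0.00028111,  0.00076858,
        0.00121668]), 'joint_torque': array([ 2.10464503e-03, -7.63711238e+01, -4.34362829e+01,  6.51304261e-02,
        4.23536869e-02, -1.18522839e-04]), 'position': array([ 0.25288981, -0.65230473,  0.21327667]), 'eef_rot': array([-3.14050464e+00, -3.77404280e-05,  3.69856558e-01]), 'contact_force': array([ 0.31370564,  0.41595652, -0.50509367]), 'torque': array([-0.02700627, -0.05608021,  0.04450442]), 'grasp_force': 0.0, 'width': 0.09149385044561277} 0.0188
top [[488.52360464   0.         321.01743748]
 [  0.         488.52360464 203.35224526]
 [  0.           0.           1.        ]] [0.4049607  0.05674536 1.32759664] [[-0.01054551 -0.9999325  -0.00487693]
 [-0.99508228  0.01097448 -0.09844199]
 [ 0.09848887  0.00381483 -0.99513084]]
side [[427.27640838   0.         317.60216546]
 [  0.         427.27640838 199.37294336]
 [  0.           0.           1.        ]] [ 0.42792575 -0.73114753  0.86515817] [[ 0.99134047 -0.13031225  0.01621104]
 [-0.07988625 -0.69644535 -0.71314939]
 [ 0.1042222   0.70567881 -0.70082462]]
```

View pics/top0.png

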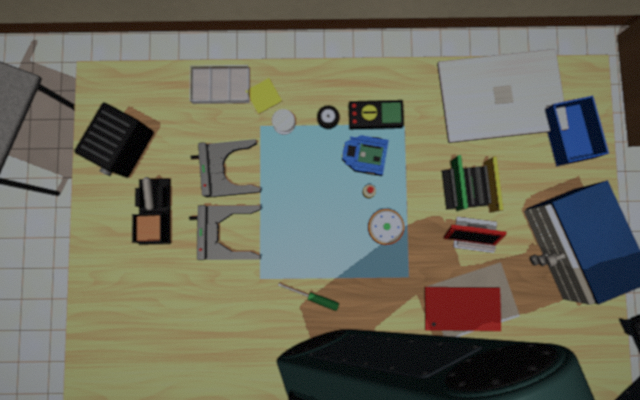

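View pics/side0.png

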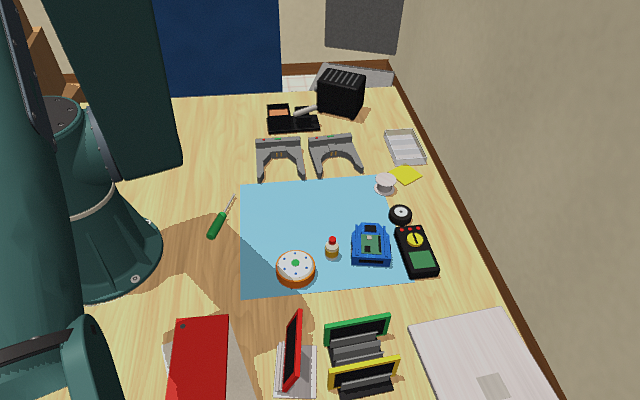

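```bash
python3 - <<'E'
from h import *
t=cv2.imread("pics/top0.png");s=cv2.imread("pics/side0.png")
a=cv2.resize(t[100:270,180:280],None,fx=3.5,fy=3.5,interpolation=cv2.INTER_CUBIC)
b=cv2.resize(t[100:270,330:430],None,fx=3.5,fy=3.5,interpolation=cv2.INTER_CUBIC)
cv2.imwrite("pics/c1.png",np.hstack([a,b]))
a=cv2.resize(t[145:255,430:520],None,fx=4.4,fy=4.4,interpolation=cv2.INTER_CUBIC)
b=cv2.resize(s[290:400,255:345],None,fx=4.4,fy=4.4,interpolation=cv2.INTER_CUBIC)
cv2.imwrite("pics/c2.png",np.hstack([a,b]))
E
```

```text
(no output)
```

View pics/c1.png

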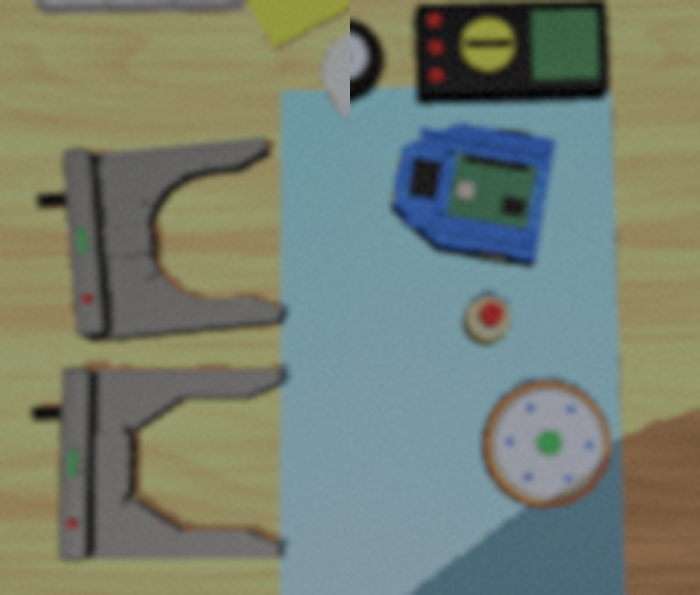

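View pics/c2.png

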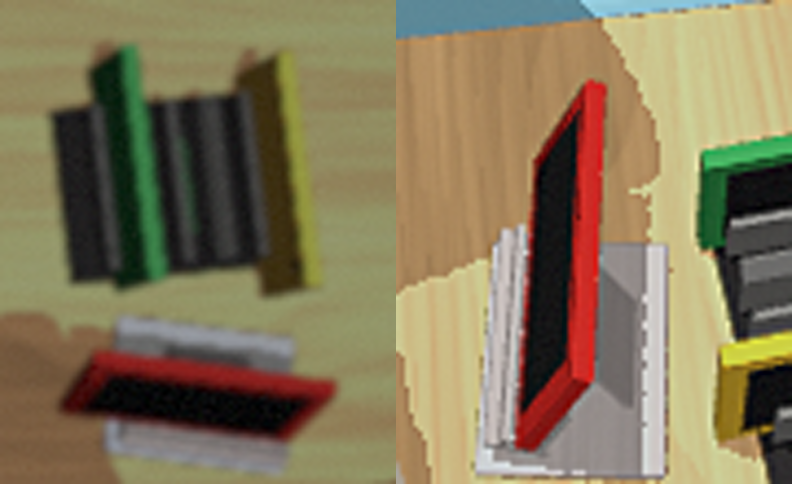

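The far dock (crop ≈(215,240)) has the round nest. The near one (≈(200,460)) has the V nest. The wedge robot is at top px (367,157), the bottle at (370,190) and the round robot at (386,226). The red tablet is on its stand at px (474,233), and the free slot lies between the green and yellow tablets.

```bash
python3 - <<'E'
from h import *
np.set_printoptions(precision=4,suppress=True)
print(bot.calibration("wrist"))
t=cv2.imread("pics/top0.png");s=cv2.imread("pics/side0.png")
def cen(im,roi,lo,hi):
    x0,y0,x1,y1=roi;h=cv2.cvtColor(im[y0:y1,x0:x1],cv2.COLOR_BGR2HSV)
    m=cv2.inRange(h,lo,hi);n,l,st,c=cv2.connectedComponentsWithStats(m);k=1+np.argmax(st[1:,4]);
    return c[k]+[x0,y0],st[k,4]
G=((40,80,40),(85,255,255));Rd=((172,120,60),(180,255,255))
gt=cen(t,(370,210,402,242),*G);gs=cen(s,(280,250,310,285),*G)
print("round",gt,gs,tri(ray("top",gt[0]),ray("side",gs[0])))
gt=cen(t,(360,180,380,200),*Rd);gs=cen(s,(322,230,342,262),*Rd)
print("cap",gt,gs,tri(ray("top",gt[0]),ray("side",gs[0])))
c=lambda x,y:(330+(x-350)/3.5,100+y/3.5)
for n,p in dict(rearfar=(553,138),rearnear=(533,262),nosefar=(402,145),nosenear=(393,208)).items(): print(n,onz("top",c(*p),.037))
d=lambda x,y:(180+x/3.5,100+y/3.5)
print("docks z=.026")
for n,p in dict(Rtipfar=(270,147),Rtipnear=(284,314),Rstop=(154,228),Rstopmid2=(157,250),Vtipfar=(284,375),Vtipnear=(284,547),Vstopfar=(133,432),Vstopnear=(133,495)).items(): print(n,onz("top",d(*p),.026))
for n,p in dict(wheel=(328,116),spool=(283,121)).items(): print(n,onz("top",p,.03))
e=lambda x,y:(430+x/4.4,145+y/4.4)
for n,p in dict(gTop0=(128,47),gTop1=(157,283),yTop0=(288,53),yTop1=(313,287)).items(): print(n,onz("top",e(*p),.086))
f=lambda x,y:(255+(x-396)/4.4,290+y/4.4)
print("tablet back-top corners +x end",tri(ray("top",e(98,353)),ray("side",f(604,84))), tri(ray("top",e(336,381)),ray("side",f(598,365))))
E
```

```text
{'camera_matrix': array([[301.5372,   0.    , 318.0044],
       [  0.    , 301.5372, 205.7711],
       [  0.    ,   0.    ,   1.    ]]), 'tool_from_camera': array([[-0.0006, -0.9563, -0.2925,  0.0842],
       [ 1.    , -0.0005, -0.0004, -0.0003],
       [ 0.0002, -0.2925,  0.9563, -0.1714],
       [ 0.    ,  0.    ,  0.    ,  1.    ]])}
round (array([386.5  , 226.125]), np.int32(32)) (array([294.8333, 262.3333]), np.int32(42)) (array([ 0.4692, -0.1098,  0.0434]), [np.float64(0.0008717202667570642), np.float64(0.0008717202667569984)])Traceback (most recent call last):
  File "<stdin>", line 12, in <module>
  File "<stdin>", line 7, in cen
    return _wrapfunc(a, 'argmax', axis=axis, out=out, **kwds)
    return bound(*args, **kwds)
ValueError: attempt to get argmax of an empty sequence
```

```bash
python3 - <<'E'
from h import *
np.set_printoptions(precision=4,suppress=True)
c=lambda x,y:(330+(x-350)/3.5,100+y/3.5)
print("cap",tri(ray("top",c(490,314)),ray("side",(332,241))))
for n,p in dict(rearfar=(553,138),rearnear=(533,262),nosefar=(402,145),nosenear=(393,208)).items(): print(n,onz("top",c(*p),.037))
d=lambda x,y:(180+x/3.5,100+y/3.5)
print("docks z=.026")
for n,p in dict(Rtipfar=(270,147),Rtipnear=(284,314),Rstop=(154,228),Rstopmid2=(157,250),Vtipfar=(284,375),Vtipnear=(284,547),Vstopfar=(133,432),Vstopnear=(133,495)).items(): print(n,onz("top",d(*p),.026))
for n,p in dict(wheel=(328,116),spool=(283,121)).items(): print(n,onz("top",p,.03))
e=lambda x,y:(430+x/4.4,145+y/4.4)
for n,p in dict(gTop0=(128,47),gTop1=(157,283),yTop0=(288,53),yTop1=(313,287)).items(): print(n,onz("top",e(*p),.086))
f=lambda x,y:(255+(x-396)/4.4,290+y/4.4)
print("tablet back-top corners +x end",tri(ray("top",e(98,353)),ray("side",f(604,84))), tri(ray("top",e(336,381)),ray("side",f(598,365))))
E
```

```text
cap (array([ 0.5646, -0.0669,  0.058 ]), [np.float64(0.0004913457341170406), np.float64(0.0004913457341171618)])
rearfar [ 0.7033 -0.1202  0.037 ]
rearnear [ 0.6073 -0.1026  0.037 ]
nosefar [ 0.6992 -0.0041  0.037 ]
nosenear [0.6503 0.0035 0.037 ]
docks z=.026
Rtipfar [0.7029 0.2332 0.026 ]
Rtipnear [0.5724 0.2222 0.026 ]
Rstop [0.6404 0.3227 0.026 ]
Rstopmid2 [0.6232 0.3202 0.026 ]
Vtipfar [0.5254 0.2221 0.026 ]
Vtipnear [0.3946 0.2219 0.026 ]
Vstopfar [0.483  0.3373 0.026 ]
Vstopnear [0.435  0.3368 0.026 ]
wheel [0.7717 0.0402 0.03  ]
spool [0.7592 0.1626 0.03  ]
gTop0 [ 0.6473 -0.2954  0.086 ]
gTop1 [ 0.5085 -0.3068  0.086 ]
yTop0 [ 0.6426 -0.3887  0.086 ]
yTop1 [ 0.5052 -0.3968  0.086 ]
tablet back-top corners +x end (array([ 0.4688, -0.2687,  0.0955]), [np.float64(0.0009740815423976241), np.float64(0.0009740815423976685)]) (array([ 0.4518, -0.4017,  0.1017]), [np.float64(0.0016063420912622798), np.float64(0.001606342091262345)])
```

Call:
drive_tool --targets '[[[39.6,50.9,0,1.02,0.1],[39.6,50.9,0,1.02,0.1],[39.6,50.9,0,1.02,0.1],[39.6,50.9,0,1.02,0.1],[39.6,50.9,0,1.02,0.1],[39.6,50.9,0,1.02,0.1],[39.6,50.9,0,1.02,0.1],[39.6,50.9,0,1.02,0.1],[39.6,50.9,0,1.02,0.1],[39.6,50.9,0,1.02,0.1],[39.6,50.9,0,1.02,0.1],[39.6,50.9,0,1.02,0.1],[39.6,50.9,0,1.02,0.1],[39.6,50.9,0,1.02,0.1],[39.6,50.9,0,1.02,0.1],[39.6,50.9,0,1.02,0.1],[39.6,50.9,0,1.02,0.1],[39.6,50.9,0,1.02,0.1],[39.6,50.9,0,1.02,0.1],[39.6,50.9,0,1.02,0.1]]]'

```text
time_s: 1.77
position: [0.6483, -0.1445, 0.2138]
eef_rot: [-3.141, 0.0, 1.389]
contact_force: [-0.7, 0.3, 0.8]
width: 0.0499
grasp_force: 0.0
```

```bash
python3 - <<'E'
from h import *
import pickle
st=bot.state();f=bot.grab_frame("wrist");cv2.imwrite("pics/w1.png",f);pickle.dump(st,open("w1.pkl","wb"))
print(st["position"],st["eef_rot"],st["width"],st["qpos"],st["time_s"])
E
```

```text
[ 0.64832546 -0.14449177  0.21378354] [-3.14112998e+00  7.27229901e-05  1.38887668e+00] 0.04994492094331363 [-2.54327785e-01  3.24410295e-01  1.80999410e+00 -1.25363725e-04
  1.00764446e+00 -7.23411753e-02] 1.7667
```

View pics/w1.png

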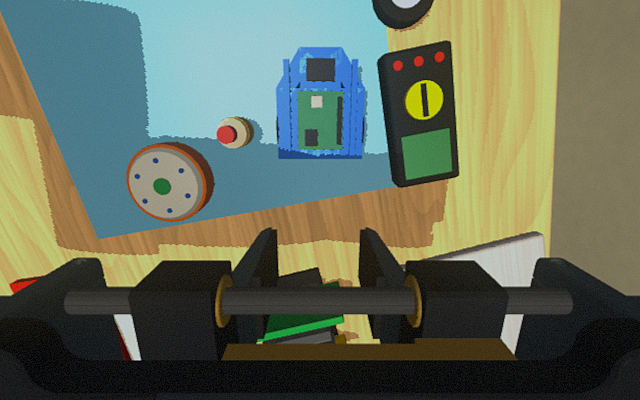

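The wedge robot is square to the gripper, with its rear top corners near (278,157) and (363,157). The bottle cap is at (227,134) and the round robot's green dot at (162,187).

```bash
python3 - <<'E'
from h import *
import pickle
st=pickle.load(open("w1.pkl","rb"))
for n,p,z in [("rl",(278,151),.037),("rr",(363,151),.037),("rl0",(279,157),.003),("rr0",(363,158),.003),("nl",(301,47),.037),("nr",(342,47),.037),("dot",(162,187),.042),("cap",(227,134),.067),("botbase",(238,136),.01),("mmNear",(385,187),.0),("mm2",(379,62),.045),("mm3",(399,187),.045)]:
    print(n,onz("wrist",p,z,st).round(4))
print("round tri",tri(ray("wrist",(162,187),st),ray("top",(386.5,226.1)),ray("side",(294.8,262.3))))
E
```

```text
rl [ 0.6116 -0.094   0.037 ]
rr [ 0.7073 -0.1116  0.037 ]
rl0 [ 0.6061 -0.1047  0.003 ]
rr0 [ 0.7102 -0.1252  0.003 ]
nl [0.6587 0.0063 0.037 ]
nr [ 0.7006 -0.0015  0.037 ]
dot [ 0.47   -0.1096  0.042 ]
cap [ 0.5684 -0.0648  0.067 ]
botbase [ 0.5637 -0.07    0.01  ]
mmNear [ 0.7337 -0.1685  0.    ]
mm2 [ 0.7351 -0.0235  0.045 ]
mm3 [ 0.7415 -0.159   0.045 ]
round tri (array([ 0.46947654, -0.10955249,  0.04244644]), [np.float64(0.0006429506915022004), np.float64(0.0007433652835593271), np.float64(0.0013060333056445926)])
```

```bash
cat > plan.py <<'E'
import numpy as np
def rows(c,th,off,base,yaw0,steps):
    """c body centre, th heading; steps (advance along motion,dth); off: pusher offset in body frame; motion dir in body frame +x"""
    out=[];c=np.array(c,float)
    for ds,dth in steps:
        th+=dth/2;c=c+ds*np.array([np.cos(th),np.sin(th)]);th+=dth/2
        R=np.array([[np.cos(th),-np.sin(th)],[np.sin(th),np.cos(th)]])
        p=c+R@np.array(off);out.append([*(100*(p-base)).round(1),round(th-yaw0,3)])
    return out,c,th
E
python3 - <<'E'
from plan import *
o,c,th=rows((.668,-.053),1.39,(-.074,0),np.array([.649,-.144]),1.39,[(0,0)]+[(.01,.056)]*10+[(.01,0)]*8)
print(o,c,th)
E
```

```text
[[np.float64(0.6), np.float64(1.8), 0.0], [np.float64(1.1), np.float64(2.7), 0.056], [np.float64(1.6), np.float64(3.7), 0.112], [np.float64(2.1), np.float64(4.7), 0.168], [np.float64(2.5), np.float64(5.7), 0.224], [np.float64(2.8), np.float64(6.7), 0.28], [np.float64(3.1), np.float64(7.8), 0.336], [np.float64(3.3), np.float64(8.8), 0.392], [np.float64(3.5), np.float64(9.9), 0.448], [np.float64(3.6), np.float64(11.0), 0.504], [np.float64(3.7), np.float64(12.0), 0.56], [np.float64(3.3), np.float64(13.0), 0.56], [np.float64(2.9), np.float64(13.9), 0.56], [np.float64(2.6), np.float64(14.8), 0.56], [np.float64(2.2), np.float64(15.8), 0.56], [np.float64(1.8), np.float64(16.7), 0.56], [np.float64(1.4), np.float64(17.6), 0.56], [np.float64(1.1), np.float64(18.6), 0.56], [np.float64(0.7), np.float64(19.5), 0.56]] [0.62860906 0.11954279] 1.9500000000000004
```

```bash
python3 - <<'E'
from plan import *
h=np.array([np.cos(1.39),np.sin(1.39)])
for k,n in((.045,12),(.045,10)):
  st=[(0,0)]+[(.01,.56/n)]*n+[(.01,0)]*(18-n)
  o,c,th=rows(np.array((.667,-.053))-k*h,1.39,(-.074+k,0),np.array([.649,-.144]),1.39,st)
  print([[float(v) for v in r] for r in o])
  for i,r in enumerate(o):
    p=np.array([.649,-.144])+np.array(r[:2])/100;t=1.39+r[2];H=np.array([np.cos(t),np.sin(t)]);N=np.array([H[1],-H[0]])
    if i%3==0:print((p+.016*H+.048*N).round(3),end=' ')
  print(p+.074*H)
E
```

```text
[[0.5, 1.8, 0.0], [0.8, 2.8, 0.047], [1.0, 3.8, 0.093], [1.2, 4.8, 0.14], [1.4, 5.8, 0.187], [1.5, 6.8, 0.233], [1.5, 7.8, 0.28], [1.5, 8.8, 0.327], [1.5, 9.8, 0.373], [1.4, 10.8, 0.42], [1.3, 11.8, 0.467], [1.1, 12.8, 0.513], [0.9, 13.8, 0.56], [0.5, 14.7, 0.56], [0.2, 15.6, 0.56], [-0.2, 16.6, 0.56], [-0.6, 17.5, 0.56], [-1.0, 18.4, 0.56], [-1.3, 19.3, 0.56]]
[ 0.704 -0.119] [ 0.71  -0.082] [ 0.71  -0.045] [ 0.706 -0.009] [0.697 0.027] [0.686 0.055] [0.675 0.082] [0.60860662 0.11774302]
[[0.5, 1.8, 0.0], [0.8, 2.8, 0.056], [1.0, 3.8, 0.112], [1.2, 4.8, 0.168], [1.4, 5.8, 0.224], [1.5, 6.8, 0.28], [1.5, 7.8, 0.336], [1.5, 8.8, 0.392], [1.4, 9.8, 0.448], [1.3, 10.8, 0.504], [1.1, 11.8, 0.56], [0.7, 12.7, 0.56], [0.3, 13.7, 0.56], [-0.0, 14.6, 0.56], [-0.4, 15.5, 0.56], [-0.8, 16.4, 0.56], [-1.1, 17.4, 0.56], [-1.5, 18.3, 0.56], [-1.9, 19.2, 0.56]]
[ 0.704 -0.119] [ 0.709 -0.081] [ 0.709 -0.043] [ 0.702 -0.006] [0.691 0.026] [0.68  0.053] [0.669 0.081] [0.60260662 0.11674302]
```

Call:
drive_tool --targets '[[[0.3,0,-10,0,0.1],[0.3,0,-17,0,0.1],[0.3,0,-20.1,0,0.1],[0.3,0,-20.1,0,0.1],[0.3,0,-20.1,0,0.1],[0.3,0,-20.1,0,0.1],[0.3,0,-20.1,0,0.1],[0.5,1.0,-20.1,0,0.1],[0.5,1.8,-20.1,0,0.1]]]'

```text
time_s: 2.57
position: [0.656, -0.1259, 0.0159]
eef_rot: [3.137, 0.0, 1.389]
contact_force: [0.1, -0.6, -0.4]
width: 0.0503
grasp_force: 0.4
```

Call:
drive_tool --targets '[[[0.2,1.0,0,0.047,0.1],[0.4,2.0,0,0.093,0.1],[0.6,3.0,0,0.14,0.1],[0.8,4.0,0,0.187,0.1],[0.9,5.0,0,0.233,0.1],[0.9,6.0,0,0.28,0.1],[0.9,7.0,0,0.327,0.1],[0.9,8.0,0,0.373,0.1],[0.8,9.0,0,0.42,0.1],[0.7,10.0,0,0.467,0.1],[0.5,11.0,0,0.513,0.1],[0.3,12.0,0,0.56,0.1]]]'

```text
time_s: 3.57
position: [0.6589, -0.0047, 0.0159]
eef_rot: [3.137, 0.002, 1.952]
contact_force: [2.4, -3.3, 0.4]
width: 0.05
grasp_force: 1.7
```

```bash
cat >> h.py <<'E'
def blue(cams=("top",)):
    for n in cams:
        f=bot.grab_frame(n);h=cv2.cvtColor(f,cv2.COLOR_BGR2HSV)
        m=cv2.inRange(h,(104,130,60),(125,255,255))
        if n=="top": m[:, :250]=0;m[:,430:]=0;m[:100]=0;m[300:]=0
        m=cv2.morphologyEx(m,cv2.MORPH_CLOSE,np.ones((9,9)))
        l=cv2.connectedComponentsWithStats(m);k=1+np.argmax(l[2][1:,4])
        ys,xs=np.where(l[1]==k);P=np.array([onz(n,(x,y),.037)[:2] for x,y in zip(xs,ys)])*1000
        r=cv2.minAreaRect(P.astype(np.float32));print(n,len(xs),"rect mm",np.round(r[0],1),np.round(r[1],1),round(r[2],1))
        return f
E
python3 - <<'E'
from h import *
st=bot.state();print(st["position"],st["eef_rot"],st["contact_force"])
f=blue();cv2.imwrite("pics/t2.png",f)
cv2.imwrite("pics/c3.png",cv2.resize(f[100:270,180:430],None,fx=3,fy=3,interpolation=cv2.INTER_CUBIC))
E
```

```text
[ 0.65887679 -0.00469849  0.01593042] [3.13734608e+00 2.13526797e-03 1.95240257e+00] [ 2.41667199 -3.30531895  0.39247307]
top 535 rect mm [632.3  91.9] [ 58.5 103.6] 80.1
```

View pics/c3.png

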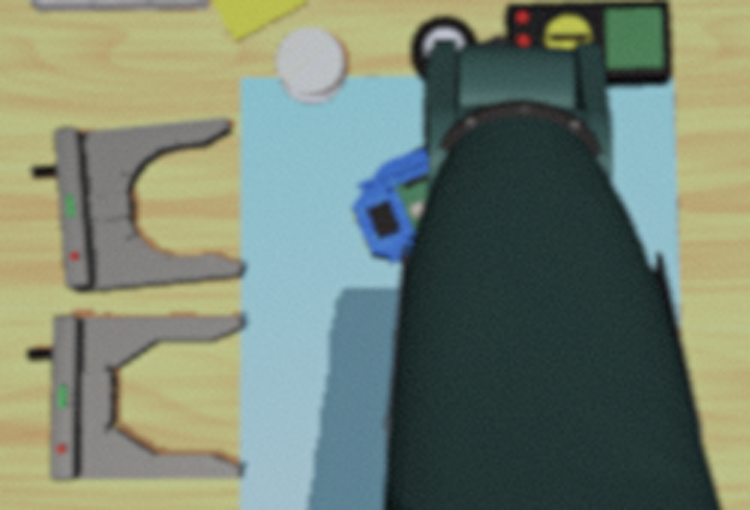

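The wedge robot follows the pusher. Its nose is at crop (372,235), turned about 0.38 rad toward −x, and the bottle is hidden under the arm. I'll continue the push, back off, and go round to its far side.

Call:
drive_tool --targets '[[[-0.4,0.9,0,0,0.1],[-0.8,1.9,0,0,0.1],[-1.1,2.8,0,0,0.1],[-1.5,3.7,0,0,0.1],[-1.9,4.6,0,0,0.1],[-2.2,5.6,0,0,0.1],[-2.6,6.5,0,0,0.1],[-1.5,3.7,0,0,0.1],[-1.1,2.7,4,0,0.1],[-1.1,2.7,8,-0.1,-0.12],[0,6,12,-0.22,-0.12],[1,9,14,-0.34,-0.12],[2,12,14,-0.46,-0.12],[2.3,14.7,14,-0.58,-0.12],[2.3,14.7,14,-0.7,-0.12],[2.3,14.7,14,-0.82,-0.12],[2.3,14.7,14,-0.94,-0.12],[2.3,14.7,14,-1.06,-0.12],[2.3,14.7,14,-1.18,-0.12],[2.3,14.7,14,-1.3,-0.12]]]'

```text
time_s: 5.28
position: [0.6801, 0.1418, 0.1545]
eef_rot: [3.141, -0.002, 0.642]
contact_force: [0.6, 0.3, -0.2]
width: 0.0397
grasp_force: 0.0
```

Call:
drive_tool --targets '[[[0,0,0,-0.12,-0.12],[0,0,0,-0.24,-0.12],[0,0,0,-0.27,-0.12],[0,0,0,-0.27,-0.12]]]'

```text
time_s: 5.62
position: [0.6802, 0.1417, 0.1545]
eef_rot: [3.141, -0.002, 0.377]
contact_force: [0.2, -0.7, 0.1]
width: 0.0401
grasp_force: 0.0
```

```bash
python3 - <<'E'
from h import *
import pickle
st=bot.state();f=bot.grab_frame("wrist");cv2.imwrite("pics/w2.png",f);pickle.dump(st,open("w2.pkl","wb"))
print(st["position"],st["eef_rot"],st["width"],st["time_s"])
g=bot.grab_frame("side");cv2.imwrite("pics/s2.png",g)
cv2.imwrite("pics/c4.png",np.vstack([f[:300],g[110:300]]))
E
```

```text
[0.68015178 0.14168346 0.15446759] [ 3.14133712e+00 -1.66222748e-03  3.76742128e-01] 0.04011756537689874 5.6167
```

View pics/c4.png

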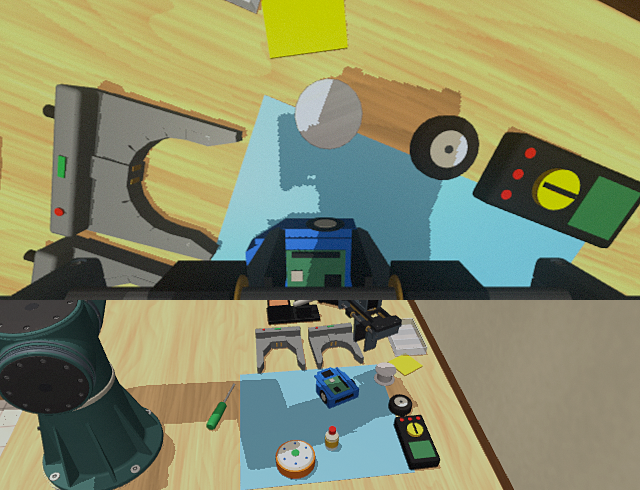

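The wrist view (upper) shows the robot's far side level between px (280,220) and (355,220). The side view shows the bottle (332,440) and round robot (295,458) undisturbed.

```bash
python3 - <<'E'
from h import *
import pickle
st=pickle.load(open("w2.pkl","rb"))
for n,p,z in [("sideL",(286,219),.037),("sideR",(354,219),.037),("tipFar",(242,133),.026),("tipNear",(213,250),.026),("stop1",(126,180),.026),("stop2",(131,205),.026),("spool",(328,113),.04),("wheel",(444,147),.028)]:
    print(n,onz("wrist",p,z,st).round(4))
for n,p in [("nosefar",(318,375-190)),("nosenear",(324,404-190)),("rearnear",(359,397-190)),("rearfar",(349,370-190))]: print(n,onz("side",p,.037).round(4))
E
```

```text
sideL [0.6513 0.1656 0.037 ]
sideR [0.6767 0.1014 0.037 ]
tipFar [0.7147 0.2348 0.026 ]
tipNear [0.5844 0.2271 0.026 ]
stop1 [0.6271 0.3303 0.026 ]
stop2 [0.6026 0.3203 0.026 ]
spool [0.7623 0.1647 0.04  ]
wheel [0.7746 0.0472 0.028 ]
nosefar [0.5599 0.1608 0.037 ]
nosenear [0.5608 0.0455 0.037 ]
rearnear [0.6592 0.0605 0.037 ]
rearfar [0.6522 0.1719 0.037 ]
```

```bash
python3 - <<'E'
from plan import *
o,c,th=rows((.613,.132),1.95+np.pi/2,(-.064,.016),np.array([.6802,.1417]),1.95+np.pi/2,[(0,0)]+[(.011,-.038)]*10+[(.01,0)]*5)
print([[float(v) for v in r] for r in o],c,th)
E
```

```text
[[-0.2, -0.1, 0.0], [-1.2, -0.7, -0.038], [-2.2, -1.3, -0.076], [-3.3, -1.9, -0.114], [-4.3, -2.4, -0.152], [-5.4, -2.9, -0.19], [-6.5, -3.3, -0.228], [-7.6, -3.7, -0.266], [-8.8, -4.1, -0.304], [-9.9, -4.4, -0.342], [-11.1, -4.6, -0.38], [-12.1, -4.6, -0.38], [-13.1, -4.6, -0.38], [-14.1, -4.6, -0.38], [-15.1, -4.6, -0.38], [-16.1, -4.6, -0.38]] [0.45560543 0.11147438] 3.140796326794894
```

Call:
drive_tool --targets '[[[1.0,0.4,0,0,-0.12],[1.0,0.4,-4,0,-0.12],[1.0,0.4,-8,0,-0.12],[1.0,0.4,-12,0,-0.12],[1.0,0.4,-14,0,-0.12],[1.0,0.4,-14,0,-0.12],[1.0,0.4,-14,0,-0.12]]]'

```text
time_s: 6.3
position: [0.6901, 0.1455, 0.0126]
eef_rot: [-3.141, 0.001, 0.38]
contact_force: [0.9, -0.7, 0.7]
width: 0.0399
grasp_force: 0.0
```

Call:
drive_tool --targets '[[[-1.2,-0.5,0,0,-0.12],[-2.2,-1.1,0,-0.038,-0.12],[-3.2,-1.7,0,-0.076,-0.12],[-4.3,-2.3,0,-0.114,-0.12],[-5.3,-2.8,0,-0.152,-0.12],[-6.4,-3.3,0,-0.19,-0.12],[-7.5,-3.7,0,-0.228,-0.12],[-8.6,-4.1,0,-0.266,-0.12],[-9.8,-4.5,0,-0.304,-0.12],[-10.9,-4.8,0,-0.342,-0.12],[-12.1,-5.0,0,-0.38,-0.12],[-13.1,-5.0,0,-0.38,-0.12],[-14.1,-5.0,0,-0.38,-0.12],[-15.0,-5.0,0,-0.38,-0.12],[-15.8,-5.0,0,-0.38,-0.12],[-16.4,-5.0,0,-0.38,-0.12],[-16.7,-5.0,0,-0.38,-0.12],[-16.7,-5.0,0,-0.38,-0.12],[-15,-5,0,-0.38,-0.12],[-14.5,-5,4,-0.38,-0.12]]]'

```text
time_s: 7.97
position: [0.542, 0.0949, 0.0474]
eef_rot: [3.14, 0.011, 0.001]
contact_force: [-1.0, -0.2, 0.5]
width: 0.0401
grasp_force: 0.0
```

Call:
drive_tool --targets '[[[0,0,4,0.1,-0.12],[0,0,8,0.22,0.1],[-2,-2,12,0.34,0.1],[-4,-4,15,0.46,0.1],[-6,-6,15,0.58,0.1],[-8.2,-8.5,15,0.7,0.1],[-8.2,-8.5,15,0.82,0.1],[-8.2,-8.5,15,0.94,0.1],[-8.2,-8.5,15,1.06,0.1],[-8.2,-8.5,15,1.18,0.1],[-8.2,-8.5,15,1.3,0.1],[-8.2,-8.5,15,1.42,0.1],[-8.2,-8.5,15,1.54,0.1],[-8.2,-8.5,15,1.57,0.1],[-8.2,-8.5,15,1.57,0.1],[-8.2,-8.5,15,1.57,0.1]]]'

```text
time_s: 9.3
position: [0.4629, 0.0104, 0.2032]
eef_rot: [-3.142, -0.0, 1.569]
contact_force: [-0.2, -1.3, -0.8]
width: 0.0503
grasp_force: 0.0
```

```bash
python3 - <<'E'
from h import *
import pickle
st=bot.state();f=bot.grab_frame("wrist");cv2.imwrite("pics/w3.png",f);pickle.dump(st,open("w3.pkl","wb"))
print(st["position"],st["eef_rot"],st["width"],st["time_s"])
E
```

```text
[0.46294186 0.01036199 0.20322281] [-3.14150407e+00 -4.84569156e-06  1.56879736e+00] 0.05027656157849729 9.3
```

View pics/w3.png

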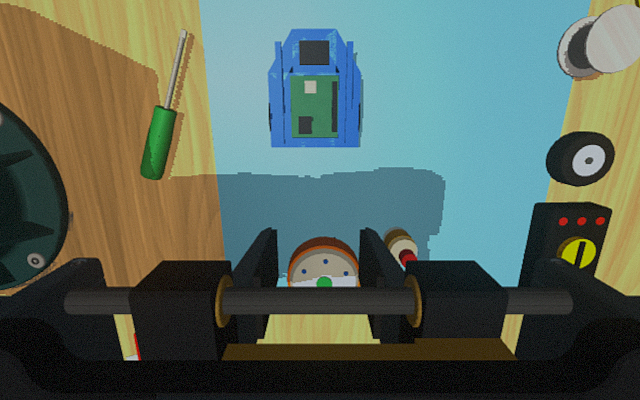

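The wedge robot stands straight, with its rear corners at (268,147) and (362,147) and its nose at (292–340,29). The bottle (402,250) and round robot (322,265) are untouched.

```bash
python3 - <<'E'
from h import *
import pickle
st=pickle.load(open("w3.pkl","rb"))
for n,p,z in [("rl",(269,145),.037),("rr",(361,145),.037),("nl",(292,29),.037),("nr",(340,29),.037),("dot",(324,282),.042),("cap",(408,257),.067),("wheel",(588,160),.028)]:
    print(n,onz("wrist",p,z,st).round(4))
f=bot.grab_frame("side");cv2.imwrite("pics/s3.png",f);f2=bot.grab_frame("top");cv2.imwrite("pics/t3.png",f2)
# docks: grey mask contours in both images
for n,im,roi in(("top",f2,(190,125,275,275)),("side",f,(245,120,375,190))):
    x0,y0,x1,y1=roi;h=cv2.cvtColor(im[y0:y1,x0:x1],cv2.COLOR_BGR2HSV)
    m=cv2.inRange(h,(0,0,70),(180,38,170));m=cv2.morphologyEx(m,cv2.MORPH_OPEN,np.ones((3,3)))
    k=cv2.connectedComponentsWithStats(m)
    print(n,[ (s[:4]+[x0,y0,0,0],s[4]) for s in k[2][1:] if s[4]>200])
    for i,s in enumerate(k[2]):
        if i and s[4]>200:
            c,_=cv2.findContours((k[1]==i).astype(np.uint8),0,cv2.CHAIN_APPROX_NONE)
            c=max(c,key=cv2.contourArea);a=cv2.approxPolyDP(c,1.8,True)[:,0]+[x0,y0];print(a.tolist())
E
```

```text
rl [0.4098 0.0612 0.037 ]
rr [0.5112 0.0609 0.037 ]
nl [0.4383 0.1746 0.037 ]
nr [0.4859 0.1744 0.037 ]
dot [ 0.4709 -0.1072  0.042 ]
cap [ 0.5647 -0.0604  0.067 ]
wheel [0.7738 0.0424 0.028 ]
top [(array([208, 140,  53,  56]), np.int32(1281)), (array([207, 206,  54,  54]), np.int32(1268))]
[[254, 140], [209, 144], [212, 195], [260, 190], [251, 185], [233, 185], [225, 179], [222, 173], [224, 156], [232, 149], [252, 144]]
[[209, 206], [207, 258], [260, 258], [259, 255], [251, 252], [232, 252], [215, 241], [216, 222], [234, 212], [252, 212], [260, 206]]
side [(array([327, 142,  36,  26]), np.int32(344))]
[[328, 143], [327, 151], [336, 149], [347, 152], [355, 163], [362, 167], [351, 142]]
```

Call:
drive_tool --targets '[[[-0.3,0,-4,0,0.1],[-0.3,0,-8,0,0.1],[-0.3,0,-12,0,0.1],[-0.3,0,-16,0,0.1],[-0.3,0,-19.1,0,0.1],[-0.3,0.5,-19.1,0,0.1],[-0.3,1.5,-19.1,0,0.1],[-0.3,2.5,-19.1,0,0.1],[-0.3,3.7,-19.1,0,0.1],[-0.3,5,-19.1,0,0.1],[-0.3,6.2,-19.1,0,0.1],[-0.3,7.4,-19.1,0,0.1],[-0.3,8.6,-19.1,0,0.1],[-0.3,9.8,-19.1,0,0.1],[-0.3,11,-19.1,0,0.1],[-0.3,12.2,-19.1,0,0.1],[-0.3,13.4,-19.1,0,0.1],[-0.3,14.4,-19.1,0,0.1],[-0.3,15.2,-19.1,0,0.1],[-0.3,15.5,-19.1,0,0.1]]]'

```text
time_s: 11.12
position: [0.4609, 0.167, 0.0136]
eef_rot: [3.139, -0.001, 1.571]
contact_force: [-0.2, -5.2, 4.6]
width: 0.0502
grasp_force: 2.9
```

Call:
drive_tool --targets '[[[0,0.7,0,0,0.1],[0,1.4,0,0,0.1],[0,2.1,0,0,0.1],[0,2.7,0,0,0.1],[0,3.2,0,0,0.1],[0,3.5,0,0,0.1],[0,3.5,0,0,0.1]]]'

```text
time_s: 11.7
position: [0.4604, 0.2011, 0.0128]
eef_rot: [3.14, -0.001, 1.57]
contact_force: [-0.5, 0.6, 0.2]
width: 0.0506
grasp_force: 0.0
```

Call:
drive_tool --targets '[[[0,0.2,0,0,0.1],[0,0.4,0,0,0.1],[0,0.6,0,0,0.1],[0,0.6,0,0,0.1]]]'

```text
time_s: 12.03
position: [0.4601, 0.2065, 0.0123]
eef_rot: [3.141, -0.0, 1.57]
contact_force: [1.2, 0.4, 0.2]
width: 0.05
grasp_force: 0.1
```

Call:
drive_tool --targets '[[[0,0.2,0,0,0.1],[0,0.4,0,0,0.1],[0,0.4,0,0,0.1]]]'

```text
time_s: 12.28
position: [0.4599, 0.2082, 0.0122]
eef_rot: [-3.141, 0.003, 1.571]
contact_force: [5.1, -36.4, 14.0]
width: 0.0504
grasp_force: 18.3
```

Call:
drive_tool --targets '[[[0,-1,0,0,0.1],[0,-3,0,0,0.3],[0,-4,4,0,0.3],[2,-5,8,0,0.3],[5,-6,12,0,0.3],[8,-6,16,0,0.3],[12,-6,19,0,0.3],[15,-6,20,0,0.3],[18,-6,20,0,0.3],[18,-6,20,0,0.3],[18,-6,20,0,0.3],[18,-6,20,0,0.3]]]'

```text
time_s: 13.28
position: [0.639, 0.1503, 0.2111]
eef_rot: [-3.14, 0.0, 1.57]
contact_force: [-0.5, 0.1, -0.5]
width: 0.0589
grasp_force: 0.0
```

```bash
python3 - <<'E'
from h import *
import pickle
st=bot.state();f=bot.grab_frame("wrist");cv2.imwrite("pics/w4.png",f);pickle.dump(st,open("w4.pkl","wb"))
print(st["position"],st["eef_rot"],st["width"],st["time_s"])
g=bot.grab_frame("side");cv2.imwrite("pics/s4.png",g)
cr=cv2.resize(g[120:200,245:405],(640,320),interpolation=cv2.INTER_CUBIC)
cv2.imwrite("pics/c5.png",np.vstack([f[:270],cr]))
E
```

```text
[0.63904054 0.15025372 0.21105734] [-3.14005923e+00  5.11577331e-05  1.56953047e+00] 0.058910585195962324 13.2833
```

View pics/c5.png

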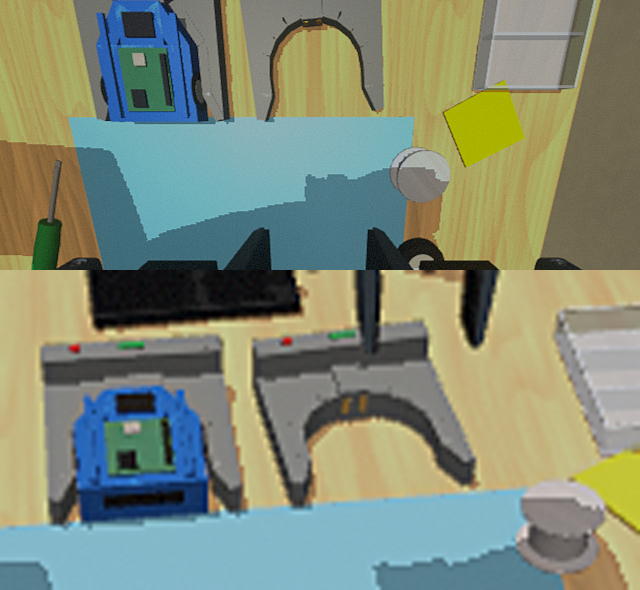

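The wedge robot sits in the V nest, its rear level with the mouth. The round dock's mouth corners are at wrist px (247,118) and (382,110), with its stop near (312,18).

```bash
python3 - <<'E'
from h import *
import pickle
st=pickle.load(open("w4.pkl","rb"))
for n,p in [("onear",(247,117)),("ofar",(382,109)),("inear",(270,117)),("ifar",(373,109)),("wallN",(273,65)),("wallF",(361,58)),("stop",(312,17)),("Vfar",(227,120)),("wedge rl",(108,122)),("rr",(198,122))]:
    print(n,onz("wrist",p,.026 if n[0]!='w' else .037,st).round(4))
s=lambda x,y:(245+x/4,120+(y-270)/4)
for n,p in [("sN",(292,484)),("sF",(473,460)),("stop",(352,393)),("wN",(306,420)),("wF",(425,418))]: print(n,onz("side",s(*p),.026).round(4))
# inner contour in wrist
E
```

```text
onear [0.5591 0.2305 0.026 ]
ofar [0.7117 0.2388 0.026 ]
inear [0.5852 0.2304 0.026 ]
ifar [0.7016 0.2389 0.026 ]
wallN [0.5926 0.2829 0.037 ]
wallF [0.6846 0.2893 0.037 ]
stop [0.6336 0.3299 0.026 ]
Vfar [0.5361 0.2273 0.026 ]
wedge rl [0.4075 0.2256 0.037 ]
rr [0.5028 0.2251 0.026 ]
sN [0.5683 0.223  0.026 ]
sF [0.7087 0.2351 0.026 ]
stop [0.6299 0.3264 0.026 ]
wN [0.589  0.2969 0.026 ]
wF [0.6818 0.289  0.026 ]
```

Call:
drive_tool --targets '[[[-4,-4,0,0,0.31],[-6,-8,0,0,0.31],[-8,-12,0,0,0.31],[-10,-16,0,0,0.31],[-12,-20,0,0,0.31],[-14,-24,0,0,0.31],[-16,-28,0,0,0.31],[-17,-32,0,0,0.31],[-17,-32.8,-4,0,0.31],[-17,-32.8,-8,0,0.31],[-17,-32.8,-12,0,0.31],[-17,-32.8,-16,0,0.31],[-17,-32.8,-19.9,0,0.31],[-17,-32.8,-19.9,0,0.31],[-17,-32.8,-19.9,0,0.31]]]'

```text
time_s: 14.63
position: [0.4677, -0.1765, 0.0115]
eef_rot: [-3.137, -0.002, 1.57]
contact_force: [-0.2, 0.1, 1.3]
width: 0.0597
grasp_force: 0.0
```

```bash
python3 - <<'E'
from plan import *
st=[(0,0)]+[(.01,0)]*6+[(.008,-.114)]*8+[(.008,-.058)]+[(.01,0)]*14+[(.008,.114)]*9
o,c,th=rows((.4695,-.1095),np.pi/2,(-.0535,0),np.array([.4695,-.178]),np.pi/2,st)
for i in (0,20): print([[float(v) for v in r] for r in o[i:i+20]])
print(c,th)
E
```

```text
[[0.0, 1.5, 0.0], [0.0, 2.5, 0.0], [0.0, 3.5, 0.0], [0.0, 4.5, 0.0], [0.0, 5.5, 0.0], [0.0, 6.5, 0.0], [0.0, 7.5, 0.0], [-0.6, 8.3, -0.114], [-1.0, 9.2, -0.228], [-1.4, 10.2, -0.342], [-1.6, 11.1, -0.456], [-1.8, 12.1, -0.57], [-1.8, 13.1, -0.684], [-1.7, 14.1, -0.798], [-1.5, 15.1, -0.912], [-1.0, 15.8, -0.97], [-0.2, 16.4, -0.97], [0.6, 17.0, -0.97], [1.4, 17.5, -0.97], [2.3, 18.1, -0.97]]
[[3.1, 18.7, -0.97], [3.9, 19.2, -0.97], [4.7, 19.8, -0.97], [5.6, 20.4, -0.97], [6.4, 20.9, -0.97], [7.2, 21.5, -0.97], [8.0, 22.1, -0.97], [8.9, 22.6, -0.97], [9.7, 23.2, -0.97], [10.5, 23.8, -0.97], [11.5, 23.8, -0.856], [12.5, 23.9, -0.742], [13.5, 24.1, -0.628], [14.4, 24.5, -0.514], [15.3, 24.9, -0.4], [16.2, 25.5, -0.286], [17.0, 26.1, -0.172], [17.6, 26.8, -0.058], [18.3, 27.6, 0.056]]
[0.64909213 0.15172161] 1.6267963267948966
```

Call:
drive_tool --targets '[[[0.2,1.4,0,0,0.31],[0.2,2.4,0,0,0.31],[0.2,3.4,0,0,0.31],[0.2,4.4,0,0,0.31],[0.2,5.4,0,0,0.31],[0.2,6.4,0,0,0.31],[0.2,7.4,0,0,0.31],[-0.4,8.2,0,-0.114,0.31],[-0.9,9.1,0,-0.228,0.31],[-1.2,10.1,0,-0.342,0.31],[-1.5,11.0,0,-0.456,0.31],[-1.6,12.0,0,-0.57,0.31],[-1.6,13.0,0,-0.684,0.31],[-1.5,14.0,0,-0.798,0.31],[-1.3,15.0,0,-0.912,0.31],[-0.8,15.7,0,-0.97,0.31],[0,16.3,0,-0.97,0.31],[0.8,16.9,0,-0.97,0.31],[1.6,17.4,0,-0.97,0.31],[2.5,18.0,0,-0.97,0.31]]]'

```text
time_s: 16.3
position: [0.4948, 0.003, 0.0137]
eef_rot: [-3.141, 0.001, 0.6]
contact_force: [-5.1, -3.2, 6.8]
width: 0.0599
grasp_force: 3.9
```

```bash
cat >> h.py <<'E'
def spot(im,lo,hi,roi,name,z):
    x0,y0,x1,y1=roi;h=cv2.cvtColor(im[y0:y1,x0:x1],cv2.COLOR_BGR2HSV)
    k=cv2.connectedComponentsWithStats(cv2.inRange(h,lo,hi))
    for s,c in sorted(zip(k[2][1:].tolist(),k[3][1:].tolist()),key=lambda a:-a[0][4])[:5]:
        p=(c[0]+x0,c[1]+y0);print(name,s[4],np.round(p,1),onz(name,p,z).round(4))
E
python3 - <<'E'
from h import *
st=bot.state();print(st["position"],st["eef_rot"][2],st["contact_force"])
f=bot.grab_frame("side");cv2.imwrite("pics/s5.png",f)
spot(f,(40,80,40),(85,255,255),(250,150,390,300),"side",.042)
spot(f,(5,140,120),(16,255,255),(250,150,390,300),"side",.03)
spot(f,(170,140,80),(180,255,255),(250,150,390,300),"side",.064)
E
```

```text
[0.49475844 0.0029948  0.01369853] 0.6004248258939904 [-5.07379415 -3.23609674  6.76678458]
side 58 [273.6 165.9] [0.4386 0.2537 0.042 ]
side 10 [309.4 154.2] [0.5511 0.2973 0.042 ]
side 6 [311.8 182.5] [0.5429 0.1679 0.042 ]
side 5 [286.  180.4] [0.4702 0.1852 0.042 ]
side 4 [295.5 152. ] [0.5096 0.3129 0.042 ]
side 94 [323.4 234.2] [ 0.5503 -0.0189  0.03  ]
side 3 [299. 218.] [0.4936 0.0452 0.03  ]
side 2 [324.5 209. ] [0.5659 0.0705 0.03  ]
side 2 [302.  233.5] [ 0.4958 -0.01    0.03  ]
side 1 [329. 237.] [ 0.5577 -0.0584  0.064 ]
side 1 [329. 239.] [ 0.5568 -0.0647  0.064 ]
```

Call:
drive_tool --targets '[[[0.8,0.6,0,0,0.31],[1.6,1.1,0,0,0.31],[2.4,1.7,0,0,0.31],[3.3,2.3,0,0,0.31],[4.1,2.8,0,0,0.31],[4.9,3.4,0,0,0.31],[5.7,4.0,0,0,0.31],[6.5,4.5,0,0,0.31],[7.2,5.0,0,0,0.31],[7.7,5.4,0,0,0.31],[8.7,5.4,0,0.114,0.31],[9.7,5.5,0,0.228,0.31],[10.7,5.7,0,0.342,0.31],[11.6,6.1,0,0.456,0.31],[12.5,6.5,0,0.57,0.31],[13.4,7.1,0,0.684,0.31],[14.2,7.7,0,0.798,0.31],[14.9,8.4,0,0.912,0.31],[15.5,9.2,0,1.03,0.31],[15.5,9.6,0,1.04,0.31]]]'

```text
time_s: 18.02
position: [0.6512, 0.0991, 0.0135]
eef_rot: [3.14, -0.0, 1.646]
contact_force: [1.0, -3.5, -0.9]
width: 0.0596
grasp_force: 1.4
```

```bash
python3 - <<'E'
from h import *
st=bot.state();print(st["position"],st["eef_rot"][2],st["contact_force"])
f=bot.grab_frame("side");cv2.imwrite("pics/s6.png",f);g=bot.grab_frame("top");cv2.imwrite("pics/t6.png",g)
spot(f,(40,80,40),(85,255,255),(290,150,390,300),"side",.042)
spot(f,(5,140,120),(16,255,255),(290,150,390,300),"side",.02)
spot(g,(40,80,40),(85,255,255),(240,120,420,270),"top",.042)
spot(g,(5,100,80),(18,255,255),(240,120,420,270),"top",.033)
E
```

```text
[0.65120925 0.09913788 0.01347128] 1.6458062330807777 [ 1.04339763 -3.45644614 -0.93632042]
side 16 [348.4 184.1] [0.6459 0.1496 0.042 ]
side 3 [364. 153.] [0.7199 0.2846 0.042 ]
side 2 [360.5 153. ] [0.7091 0.2858 0.042 ]
side 1 [358. 151.] [0.7034 0.2965 0.042 ]
side 124 [352.4 199.6] [0.6512 0.1076 0.02  ]
side 22 [335.3 195.7] [0.6057 0.1288 0.02  ]
side 2 [362.  181.5] [0.6938 0.1796 0.02  ]
side 2 [332.  187.5] [0.6016 0.1639 0.02  ]
side 1 [363. 184.] [0.6945 0.1685 0.02  ]
top 207 [246.7 232.6] [0.4572 0.258  0.042 ]
top 59 [391.3 121. ] [ 0.7525 -0.1296  0.042 ]
top 9 [331.2 247. ] [0.4169 0.0361 0.042 ]
top 9 [300.3 254.7] [0.3978 0.1172 0.042 ]
top 8 [306.6 253.8] [0.4    0.1008 0.042 ]
top 11 [370.  187.8] [ 0.5733 -0.0695  0.033 ]
top 3 [257.3 252.7] [0.4042 0.2311 0.033 ]
top 1 [253. 184.] [0.5871 0.2431 0.033 ]
top 1 [368. 192.] [ 0.5621 -0.0639  0.033 ]
```

Call:
drive_tool --targets '[[[-0.1,1,0,0,0.31],[-0.2,2,0,0,0.31],[-0.2,3,0,0,0.31],[-0.3,4,0,0,0.31],[-0.4,5,0,0,0.31],[-0.4,6,0,0,0.31],[-0.5,7,0,0,0.31],[-0.6,8,0,0,0.31],[-0.6,9,0,0,0.31],[-0.7,9.8,0,0,0.31],[-0.7,10.5,0,0,0.31],[-0.8,11.1,0,0,0.31],[-0.8,11.6,0,0,0.31],[-0.8,12.0,0,0,0.31],[-0.8,12.2,0,0,0.31]]]'

```text
time_s: 19.37
position: [0.6419, 0.2208, 0.0129]
eef_rot: [-3.141, 0.0, 1.64]
contact_force: [1.0, -5.7, 3.8]
width: 0.0598
grasp_force: 2.8
```

Call:
drive_tool --targets '[[[0,0.2,0,0,0.31],[0,0.4,0,0,0.31],[0,0.5,0,0,0.31]]]'

```text
time_s: 19.62
position: [0.6419, 0.2254, 0.0129]
eef_rot: [-3.141, 0.0, 1.64]
contact_force: [-0.5, -4.2, 4.5]
width: 0.06
grasp_force: 2.8
```

Call:
drive_tool --targets '[[[0,0.2,0,0,0.31],[0,0.3,0,0,0.31],[0,0.3,0,0,0.31]]]'

```text
time_s: 19.87
position: [0.6419, 0.227, 0.0129]
eef_rot: [-3.141, 0.002, 1.64]
contact_force: [0.2, -16.5, 7.3]
width: 0.0596
grasp_force: 7.4
```

Call:
drive_tool --targets '[[[0,0.2,0,0,0.31],[0,0.2,0,0,0.31]]]'

```text
time_s: 20.03
position: [0.6419, 0.2274, 0.0129]
eef_rot: [-3.14, 0.004, 1.641]
contact_force: [1.7, -32.6, 9.4]
width: 0.06
grasp_force: 13.4
```

Call:
drive_tool --targets '[[[0.1,-1.5,0,0,0.31],[0.2,-4,1,0,0.31],[0.2,-5,5,0,0.31],[0.2,-6,9,0,0.31],[0,-8,13,0,0.31],[-1,-11,17,0,0.31],[-2,-14,20,0,0.31],[-4,-18,21,0,0.31],[-5,-22,22,0,0.31],[-6,-26,23,-0.05,0.31],[-7,-30,24,-0.1,0.5],[-8,-34,24,-0.15,0.8],[-9,-38,24,-0.2,1],[-10,-42,24,-0.2,1],[-11,-46,24,-0.2,1],[-12,-50,24,-0.2,1],[-14,-54,24,-0.2,1],[-15,-58,24,-0.2,1],[-16,-62,24,-0.2,1],[-17,-66,24,-0.2,1]]]'

```text
time_s: 21.7
position: [0.4753, -0.4147, 0.2528]
eef_rot: [3.141, -0.001, 1.439]
contact_force: [0.7, -0.2, -0.1]
width: 0.0913
grasp_force: 0.0
```

Call:
drive_tool --targets '[[[-0.2,-3.7,0,0,1],[-0.2,-3.7,0,0,1],[-0.2,-3.7,0,0,1],[-0.2,-3.7,0,0,1]]]'

```text
time_s: 22.03
position: [0.4741, -0.4494, 0.2524]
eef_rot: [-3.141, -0.001, 1.439]
contact_force: [0.5, -0.5, -0.5]
width: 0.0912
grasp_force: 0.0
```

```bash
python3 - <<'E'
from h import *
import pickle
st=bot.state();f=bot.grab_frame("wrist");cv2.imwrite("pics/wA.png",f);pickle.dump(st,open("wA.pkl","wb"))
print(st["position"],st["eef_rot"],st["width"],st["time_s"])
g=bot.grab_frame("top");cv2.imwrite("pics/t7.png",g)
g=bot.grab_frame("side");cv2.imwrite("pics/s7.png",g)
E
```

```text
[ 0.47413088 -0.4494331   0.25240302] [-3.14121250e+00 -9.86208769e-04  1.43932915e+00] 0.09117331066856994 22.0333
```

Call:
drive_tool --targets '[[[4,0,0,0,1],[8,0,0,0,1],[10,0,0,0,1],[10,0,0,0,1],[10,0,0,0,1],[10,0,0,0,1]]]'

```text
time_s: 22.68
position: [0.5738, -0.4492, 0.2527]
eef_rot: [-3.141, -0.0, 1.441]
contact_force: [-0.0, -0.2, 0.9]
width: 0.0907
grasp_force: 0.0
```

```bash
python3 - <<'E'
from h import *
import pickle
st=bot.state();f=bot.grab_frame("wrist");cv2.imwrite("pics/wB.png",f);pickle.dump(st,open("wB.pkl","wb"))
print(st["position"],st["eef_rot"],st["time_s"])
a=cv2.imread("pics/wA.png");h=cv2.cvtColor(a,cv2.COLOR_BGR2HSV)
t=cv2.imread("pics/t7.png");s=cv2.imread("pics/s7.png")
z=lambda im:cv2.resize(im,(400,300),interpolation=cv2.INTER_CUBIC)
spot(t,(40,80,40),(85,255,255),(240,120,330,200),"top",.042)
spot(s,(40,80,40),(85,255,255),(305,130,375,200),"side",.042)
cv2.imwrite("pics/c6.png",np.vstack([a[:300],f[:300]]))
E
```

```text
[ 0.57380538 -0.44922866  0.25273956] [-3.14098036e+00 -3.17092465e-04  1.44064465e+00] 22.6833
top 14 [240.8 164.8] [0.6379 0.2746 0.042 ]
side 29 [318.8 173. ] [0.5682 0.2066 0.042 ]
side 26 [326.3 178.5] [0.5866 0.1801 0.042 ]
side 19 [337.9 155.7] [0.6374 0.2804 0.042 ]
side 10 [330.3 135.6] [0.6297 0.3856 0.042 ]
side 10 [334.2 185. ] [0.6049 0.1502 0.042 ]
```

View pics/c6.png

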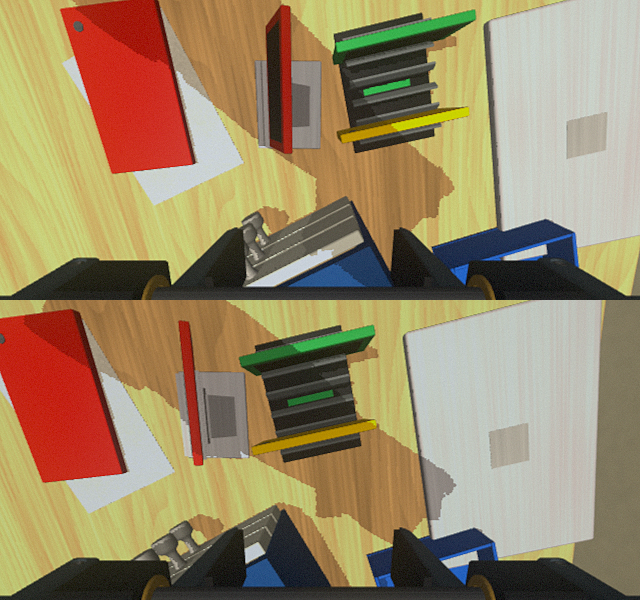

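Wrist A (upper) shows the tablet's top edge running from (290,6) to (292,152). In wrist B (lower) it runs from (188,322) to (202,463). The free slot lies between green and yellow, with a green strip visible in it at A (387,88) and B (310,398).

```bash
python3 - <<'E'
from h import *
import pickle
S={k:pickle.load(open(f"w{k}.pkl","rb")) for k in"AB"}
I={k:cv2.imread(f"pics/w{k}.png") for k in"AB"}
roi=dict(A=(255,0,310,165),B=(165,10,215,175))
def poly(k,lo,hi,roi,wrap=False):
    x0,y0,x1,y1=roi;h=cv2.cvtColor(I[k][y0:y1,x0:x1],cv2.COLOR_BGR2HSV);m=cv2.inRange(h,lo,hi)
    if wrap:m|=cv2.inRange(h,(172,130,60),(180,255,255))
    l=cv2.connectedComponentsWithStats(m);m=(l[1]==1+np.argmax(l[2][1:,4])).astype(np.uint8);return m,x0,y0
for k in"AB":
    m,x0,y0=poly(k,(0,150,60),(6,255,255),roi[k],True)
    for y in list(range(0,m.shape[0],12))+[m.shape[0]-2]:
        x=np.where(m[y])[0]
        if len(x):print(k,y+y0,x.min()+x0,x.max()+x0,len(x),end='; ')
    r=np.where(m.any(1))[0];print("rows",r.min()+y0,r.max()+y0)
G=((40,100,40),(85,255,255));Y=((20,150,60),(32,255,255))
for nm,c,rA,rB in(("green",G,(330,5,480,70),(235,20,380,75)),("yellow",Y,(330,100,475,150),(245,110,385,160))):
    for k,r in(("A",rA),("B",rB)):
        m,x0,y0=poly(k,*c,r);c2,_=cv2.findContours(m,0,2);c2=max(c2,key=cv2.contourArea)
        print(nm,k,(cv2.approxPolyDP(c2,2.5,True)[:,0]+[x0,y0]).tolist())
E
```

```text
A 12 276 289 11; A 24 268 290 17; A 36 280 290 11; A 48 281 290 10; A 60 280 290 11; A 72 280 290 11; A 84 280 291 12; A 96 281 291 11; A 108 282 291 10; A 120 282 291 10; A 132 282 291 10; A 144 270 291 19; rows 5 153
B 22 179 187 9; B 34 180 189 10; B 46 181 191 11; B 58 182 192 11; B 70 184 193 10; B 82 185 194 10; B 94 186 196 11; B 106 187 197 11; B 118 189 198 10; B 130 190 199 10; B 142 191 200 10; B 154 193 201 9; rows 21 164
green A [[475, 11], [336, 42], [334, 64], [342, 62], [347, 51], [458, 24], [462, 25], [444, 38], [475, 19]]
green B [[373, 25], [239, 57], [240, 63], [251, 72], [260, 74], [254, 64], [362, 39], [357, 51], [363, 50], [374, 34]]
yellow A [[468, 107], [439, 108], [344, 129], [337, 134], [342, 142], [466, 116]]
yellow B [[376, 123], [375, 120], [355, 120], [263, 141], [251, 149], [253, 154], [372, 129]]
```

```bash
python3 - <<'E'
from h import *
import pickle
np.set_printoptions(precision=4,suppress=True)
S={k:pickle.load(open(f"w{k}.pkl","rb")) for k in"AB"}
I={k:cv2.imread(f"pics/w{k}.png") for k in"AB"}
def T(n,a,b):
    x,e=tri(ray("wrist",a,S["A"]),ray("wrist",b,S["B"]));print(n,x,"err",round(e[0],4));return x
T("backtop +y",(289.8,5.5),(187.8,21.5));T("backtop -y",(292,153),(202,164))
T("fronttop +y",(279.5,5.5),(178.8,21.5));T("fronttop -y",(282.5,153),(193.3,164))
T("greenA far",(475,11),(373.5,25));T("green near",(336,42),(239,57))
T("yel far",(466,116),(372,129));T("yel near",(342,142),(253,154))
for k,r in(("A",(355,75,420,102)),("B",(280,85,345,112))):
    x0,y0,x1,y1=r;h=cv2.cvtColor(I[k][y0:y1,x0:x1],cv2.COLOR_BGR2HSV);m=cv2.inRange(h,(45,100,60),(85,255,255))
    l=cv2.connectedComponentsWithStats(m);j=1+np.argmax(l[2][1:,4]);p=l[3][j]+[x0,y0]
    r=cv2.minAreaRect(np.argwhere(l[1]==j)[:,::-1].astype(np.float32));print(k,p,l[2][j],r,onz("wrist",p,.006,S[k]));
    if k=="A":pa=p
T("decal",pa,p)
E
```

```text
backtop +y [ 0.4722 -0.2657  0.0952] err 0.0001
backtop -y [ 0.4526 -0.4024  0.0954] err 0.0005
fronttop +y [ 0.4623 -0.2633  0.0916] err 0.0002
fronttop -y [ 0.4421 -0.4013  0.0929] err 0.0005
greenA far [ 0.6507 -0.2907  0.0861] err 0.0006
green near [ 0.5127 -0.3007  0.0865] err 0.0003
yel far [ 0.6406 -0.3892  0.0911] err 0.0
yel near [ 0.508  -0.3993  0.0866] err 0.0
A [386.6102  86.9153] [  8   3  48  18 354] ((31.474714279174805, 11.890450477600098), (7.645223617553711, 48.04498291015625), 77.00537872314453) [ 0.578  -0.3451  0.006 ]
B [309.9323  97.68  ] [  7   5  47  17 325] ((30.024564743041992, 12.608053207397461), (7.047550201416016, 46.40745544433594), 77.19573211669922) [ 0.5774 -0.3449  0.006 ]
decal [ 0.5774 -0.3451  0.0088] err 0.0001
```

Call:
drive_tool --targets '[[[-3,2.5,0,0,1],[-6,5,0,0,1],[-9,7.5,0,-0.013,1],[-12,10,0,-0.013,1],[-13.9,11.9,0,-0.013,1],[-13.9,11.9,-4,-0.013,1],[-13.9,11.9,-8,-0.013,1],[-13.9,11.9,-12,-0.013,1],[-13.9,11.9,-15,-0.013,1],[-13.9,11.9,-17,-0.013,1],[-13.9,11.9,-18.5,-0.013,1],[-13.9,11.9,-18.5,-0.013,1],[-13.9,11.9,-18.5,-0.013,1]]]'

```text
time_s: 23.82
position: [0.4344, -0.3309, 0.068]
eef_rot: [-3.141, -0.001, 1.426]
contact_force: [0.3, 0.2, 0.2]
width: 0.0911
grasp_force: 0.0
```

Call:
drive_tool --targets '[[[0,0,0,0,0.5],[0,0,0,0,0.2],[0,0,0,0,0],[0,0,0,0,-0.2],[0,0,0,0,-0.4],[0,0,0,0,-0.6],[0,0,0,0,-0.7],[0,0,0,0,-0.8],[0,0,0,0,-0.9],[0,0,0,0,-1],[0,0,0,0,-1],[0,0,0,0,-1]]]' --squeeze 6

```text
time_s: 24.82
position: [0.4352, -0.331, 0.0679]
eef_rot: [-3.141, -0.0, 1.427]
contact_force: [-0.0, -0.2, 0.1]
width: 0.0142
grasp_force: 0.1
```

Call:
drive_tool --targets '[[[0,0,0,0,-1],[0,0,0,0,-1],[0,0,0,0,-1],[0,0,0,0,-1]]]' --squeeze 10

```text
time_s: 25.15
position: [0.4349, -0.3309, 0.0678]
eef_rot: [-3.141, -0.0, 1.427]
contact_force: [-4.1, -0.1, 0.2]
width: 0.0113
grasp_force: 9.9
```

Call:
drive_tool --targets '[[[0,0,0,0,-1],[0,0,0.5,0,-1],[0,0,1,0,-1],[0,0,1.5,0,-1],[0,0,2.5,0,-1],[0,0,4,0,-1],[0,0,6,0,-1],[0,0,9,0,-1],[0,0,9,0,-1]]]' --squeeze 25

```text
time_s: 25.9
position: [0.4376, -0.3329, 0.1635]
eef_rot: [3.135, 0.004, 1.427]
contact_force: [1.0, -1.1, -0.0]
width: 0.0099
grasp_force: 25.0
```

```bash
python3 - <<'E'
from h import *
st=bot.state();print(st["position"],st["width"],st["contact_force"],st["grasp_force"],st["torque"])
s=bot.grab_frame("side");cv2.imwrite("pics/s8.png",s);w=bot.grab_frame("wrist");cv2.imwrite("pics/w8.png",w)
# red lumps in side image
h=cv2.cvtColor(s,cv2.COLOR_BGR2HSV);m=cv2.inRange(h,(0,150,60),(6,255,255))|cv2.inRange(h,(172,130,60),(180,255,255));m[:,:240]=0
c,_=cv2.findContours(m,0,2)
for k in c:
    if cv2.contourArea(k)>40: print("side",cv2.approxPolyDP(k,2.,True)[:,0].tolist())
h=cv2.cvtColor(w,cv2.COLOR_BGR2HSV);m=cv2.inRange(h,(0,150,60),(6,255,255))|cv2.inRange(h,(172,130,60),(180,255,255));c,_=cv2.findContours(m,0,2)
for k in c:
    if cv2.contourArea(k)>60: print("wrist",cv2.approxPolyDP(k,2.,True)[:,0].tolist())
E
```

```text
[ 0.43761965 -0.33285045  0.16345013] 0.009942066137951153 [ 0.9879989  -1.11490049 -0.04016159] 24.995198249816895 [-0.11663968 -0.21392524 -0.00350815]
side [[284, 312], [281, 349], [284, 370], [288, 370], [290, 331], [288, 313]]
wrist [[310, 314], [310, 342], [326, 343], [326, 314]]
wrist [[313, 134], [308, 146], [309, 286], [327, 286], [328, 146], [324, 135]]
wrist [[175, 94], [63, 108], [125, 281], [215, 271], [219, 266], [178, 97]]
```

Call:
drive_tool --targets '[[[0,0,3,-0.12,-1],[1,0,3,-0.24,-1],[3,0,3,-0.36,-1],[5,-0.3,3,-0.48,-1],[7,-0.6,3,-0.6,-1],[9,-1,3,-0.72,-1],[11,-1.2,3,-0.84,-1],[13,-1.4,3,-0.96,-1],[14.2,-1.4,3,-1.08,-1],[14.2,-1.4,3,-1.2,-1],[14.2,-1.4,3,-1.3,-1],[14.2,-1.4,3,-1.353,-1],[14.2,-1.4,3,-1.353,-1],[14.2,-1.4,3,-1.353,-1],[14.2,-1.4,3,-1.353,-1]]]'

```text
time_s: 27.25
position: [0.577, -0.3449, 0.1873]
eef_rot: [-3.141, 0.001, 0.076]
contact_force: [0.6, -0.4, -2.9]
width: 0.0096
grasp_force: 25.0
```

```bash
python3 - <<'E'
from h import *
st=bot.state();print(st["position"],st["eef_rot"],st["width"])
w=bot.grab_frame("wrist");cv2.imwrite("pics/w9.png",w)
h=cv2.cvtColor(w,cv2.COLOR_BGR2HSV)
R=cv2.inRange(h,(0,150,60),(6,255,255))|cv2.inRange(h,(172,130,60),(180,255,255))
for n,m in(("red",R),("green",cv2.inRange(h,(40,100,40),(85,255,255))),("yel",cv2.inRange(h,(20,150,60),(32,255,255)))):
    c,_=cv2.findContours(m,0,2)
    for k in c:
        if cv2.contourArea(k)>60: print(n,cv2.approxPolyDP(k,2.,True)[:,0].tolist())
E
```

```text
[ 0.57696873 -0.34490462  0.18728634] [-3.14103838e+00  6.40977854e-04  7.58732921e-02] 0.009638884607429333
red [[309, 314], [310, 343], [326, 343], [326, 314]]
red [[48, 180], [32, 183], [29, 186], [30, 193], [39, 199], [46, 197], [46, 188], [40, 183]]
red [[314, 134], [307, 147], [309, 286], [327, 286], [329, 147], [324, 135]]
green [[273, 120], [263, 121], [270, 260], [279, 260], [284, 242], [281, 251], [278, 244], [273, 133], [282, 129], [282, 122]]
yel [[436, 359], [426, 356], [428, 353], [433, 356], [430, 354], [433, 353], [427, 351], [429, 345], [426, 344], [425, 338], [396, 338], [397, 343], [393, 342], [392, 347], [389, 344], [391, 343], [384, 341], [387, 340], [385, 338], [382, 343], [381, 338], [372, 338], [371, 342], [369, 339], [367, 342], [367, 338], [365, 341], [364, 338], [359, 338], [364, 340], [361, 343], [356, 342], [356, 338], [355, 344], [353, 338], [352, 341], [342, 338], [348, 341], [348, 348], [342, 342], [342, 349], [339, 349], [338, 344], [333, 346], [334, 351], [329, 348], [331, 346], [328, 347], [329, 345], [319, 345], [318, 349], [315, 347], [317, 345], 
[... 1270 characters left out ...]
, [338, 355], [344, 359], [359, 359], [360, 356], [362, 359], [369, 359], [371, 356], [369, 359], [366, 357], [371, 353], [373, 359], [375, 356], [378, 359], [423, 359], [424, 356], [426, 359]]
yel [[292, 276], [293, 281], [290, 279], [288, 293], [289, 326], [293, 320], [290, 319], [292, 315], [289, 314], [292, 312], [288, 305], [291, 303], [292, 289], [289, 286], [294, 280]]
yel [[344, 275], [345, 283], [342, 285], [346, 285], [344, 296], [348, 302], [345, 304], [347, 305], [344, 314], [346, 327], [347, 323], [344, 320], [348, 320], [348, 296], [346, 298], [347, 284], [344, 282]]
yel [[359, 130], [355, 131], [356, 151], [352, 246], [356, 259], [357, 253], [359, 260], [368, 260], [375, 136]]
```

Call:
drive_tool --targets '[[[0.05,0,-3,0,-1],[0.05,0,-6,0,-1],[0.05,0,-8,0,-1],[0.05,0,-9.5,0,-1],[0.05,0,-10.7,0,-1],[0.05,0,-11.7,0,-1],[0.05,0,-12.4,0,-1],[0.05,0,-12.7,0,-1],[0.05,0,-12.7,0,-1]]]'

```text
time_s: 28.05
position: [0.5778, -0.3451, 0.0608]
eef_rot: [-3.142, 0.0, 0.074]
contact_force: [0.0, -0.4, -2.3]
width: 0.0099
grasp_force: 25.0
```

Call:
drive_tool --targets '[[[0,0,-0.2,0,-1],[0,0,-0.4,0,-1],[0,0,-0.4,0,-1]]]'

```text
time_s: 28.3
position: [0.5779, -0.3452, 0.0572]
eef_rot: [3.141, -0.0, 0.074]
contact_force: [-0.4, 0.2, -2.9]
width: 0.0095
grasp_force: 25.0
```

Call:
drive_tool --targets '[[[0,0,-0.15,0,-1],[0,0,-0.3,0,-1],[0,0,-0.3,0,-1]]]'

```text
time_s: 28.55
position: [0.5776, -0.345, 0.0537]
eef_rot: [-3.142, 0.0, 0.074]
contact_force: [-0.3, -0.3, -1.3]
width: 0.0101
grasp_force: 25.0
```

Call:
drive_tool --targets '[[[0,0,-0.1,0,-1],[0,0,-0.1,0,-1]]]'

```text
time_s: 28.72
position: [0.5777, -0.345, 0.0528]
eef_rot: [-3.142, 0.0, 0.074]
contact_force: [-0.7, 0.7, -1.9]
width: 0.01
grasp_force: 25.0
```

Call:
drive_tool --targets '[[[0,0,-0.1,0,-1],[0,0,-0.2,0,-1],[0,0,-0.2,0,-1]]]'

```text
time_s: 28.97
position: [0.5778, -0.3452, 0.0524]
eef_rot: [-3.141, 0.0, 0.074]
contact_force: [-8.7, 4.6, 20.2]
width: 0.0101
grasp_force: 25.0
```

Call:
drive_tool --targets '[[[0,0,-0.1,0,-1],[0,0,-0.2,0,-1],[0,0,-0.2,0,-1]]]'

```text
time_s: 29.22
position: [0.5784, -0.3453, 0.0515]
eef_rot: [-3.142, -0.001, 0.074]
contact_force: [-11.1, 8.0, 32.8]
width: 0.0098
grasp_force: 25.0
```

Call:
drive_tool --targets '[[[0,0,0.3,0,-1],[0,0,0.3,0,-0.7],[0,0,0.3,0,-0.5],[0,0,0.3,0,-0.45],[0,0,0.3,0,-0.45],[0,0,1.5,0,-0.45],[0,0,4,0,-0.45],[0,0,8,0,-0.45],[0,0,12,0,-0.45],[-1,-4,15,0,-0.45],[-2,-8,16,0,0],[-4,-12,16,0,0],[-5,-16,16,0,0],[-6,-20,16,0,0],[-7,-23,16,0,0],[-8,-26,16,0,0],[-8,-26,16,0,0]]]'

```text
time_s: 30.63
position: [0.4952, -0.6102, 0.2098]
eef_rot: [3.14, -0.0, 0.07]
contact_force: [-0.4, -0.0, 0.1]
width: 0.0458
grasp_force: 0.0
```

```bash
python3 - <<'E'
from h import *
st=bot.state();print(st["position"],st["width"],st["time_s"])
I={n:bot.grab_frame(n) for n in("top","side")}
for n,f in I.items():cv2.imwrite(f"pics/{n}_end.png",f)
C=dict(red=[((0,140,50),(6,255,255)),((172,120,50),(180,255,255))],green=[((40,100,40),(85,255,255))],yel=[((20,150,60),(32,255,255))])
for n,roi in(("top",(435,145,515,220)),("side",(310,290,415,400))):
    x0,y0,x1,y1=roi;h=cv2.cvtColor(I[n][y0:y1,x0:x1],cv2.COLOR_BGR2HSV)
    for k,rs in C.items():
        m=sum(cv2.inRange(h,*r) for r in rs).astype(np.uint8);c,_=cv2.findContours(m,0,2)
        for q in c:
            if cv2.contourArea(q)>60:
                r=cv2.approxPolyDP(q,2,True)[:,0]+[x0,y0];print(n,k,r.tolist(),[onz(n,p,.086)[:2].round(3).tolist() for p in r])
spot(I["top"],(40,80,40),(85,255,255),(236,140,270,190),"top",.042)
spot(I["top"],(170,100,60),(180,255,255),(355,175,385,205),"top",.062)
spot(I["side"],(40,80,40),(85,255,255),(325,145,350,170),"side",.042)
spot(I["top"],(104,130,60),(125,255,255),(200,205,280,260),"top",.037)
E
```

```text
[ 0.49524658 -0.61023992  0.20975185] 0.04577390591159307 30.6333
top red [[478, 157], [468, 162], [473, 159], [475, 161], [480, 206], [474, 210], [483, 209], [485, 204]] [[0.643, -0.344], [0.631, -0.318], [0.638, -0.331], [0.633, -0.336], [0.517, -0.344], [0.507, -0.328], [0.509, -0.351], [0.522, -0.357]]
top green [[457, 156], [455, 158], [462, 207], [459, 209], [467, 207], [461, 159]] [[0.647, -0.29], [0.641, -0.285], [0.515, -0.298], [0.51, -0.29], [0.514, -0.31], [0.639, -0.3]]
top yel [[491, 159], [485, 162], [488, 165], [493, 202], [489, 205], [490, 208], [496, 207], [497, 210], [502, 208], [498, 207], [494, 174], [496, 172]] [[0.638, -0.377], [0.63, -0.361], [0.622, -0.369], [0.526, -0.377], [0.519, -0.367], [0.511, -0.369], [0.514, -0.384], [0.506, -0.386], [0.511, -0.399], [0.514, -0.389], [0.599, -0.383], [0.604, -0.388]]
side red [[356, 353], [347, 341], [327, 345], [325, 364], [333, 366], [336, 359], [354, 356]] [[0.562, -0.37], [0.549, -0.343], [0.51, -0.347], [0.5, -0.384], [0.515, -0.389], [0.522, -0.377], [0.557, -0.375]]
side green [[334, 322], [324, 328], [325, 346], [329, 343], [330, 330], [337, 328]] [[0.531, -0.3], [0.509, -0.311], [0.505, -0.348], [0.514, -0.343], [0.52, -0.316], [0.535, -0.314]]
side yel [[345, 365], [329, 368], [327, 382]] [[0.537, -0.39], [0.507, -0.392], [0.499, -0.417]]
top 30 [239.4 164.6] [0.6384 0.2784 0.042 ]
side 20 [337.7 155.6] [0.6367 0.2807 0.042 ]
top 915 [239.1 231.8] [0.4595 0.2788 0.037 ]
```

```bash
python3 - <<'E'
from h import *
t,s=cv2.imread("pics/top_end.png"),cv2.imread("pics/side_end.png")
print("red",tri(ray("top",(480,206.5)),ray("side",(327,345))),"green",tri(ray("top",(462,207)),ray("side",(324,328))))
t0,s0=cv2.imread("pics/top0.png"),cv2.imread("pics/side0.png")
# bottle, wheel, multimeter, spool: image change since the start
for n,a,b,r in(("bottle",t0,t,(360,180,380,200)),("wheel",t0,t,(315,104,341,130)),("mm",t0,t,(347,98,405,131)),("spool",t0,t,(270,108,297,134)),("iron",t0,t,(130,175,175,245)),("bottleS",s0,s,(322,232,342,262))):
    x0,y0,x1,y1=r;d=cv2.phaseCorrelate(np.float32(cv2.cvtColor(a[y0:y1,x0:x1],6)),np.float32(cv2.cvtColor(b[y0:y1,x0:x1],6)));print(n,d,cv2.absdiff(a[y0:y1,x0:x1],b[y0:y1,x0:x1]).mean().round(1))
E
```

```text
red (array([ 0.51281109, -0.34469483,  0.08191923]), [np.float64(0.0028555194110204576), np.float64(0.0028555194110202586)]) green (array([ 0.5131813 , -0.30201445,  0.07034587]), [np.float64(0.0027292701806326167), np.float64(0.0027292701806326883)])
bottle ((-0.078501975086402, 0.06351163103841984), 0.7427293545007706) 8.9
wheel ((0.43965627121250606, 0.5578000581959657), 1.0079202192473968) 6.9
mm ((-0.002497377749779872, 0.03999336802666775), 0.979748464513708) 5.2
spool ((0.473202082754522, 0.6121834730762483), 0.9459927745970842) 9.9
iron ((0.5682206463616595, 0.022441356507265198), 1.0323642824902945) 5.8
bottleS ((0.2313001752464352, 0.12287152080920194), 0.8434910718599955) 35.0
```

```bash
python3 -c "
from bench import bot
print(bot.sign_off())"
```

```text
the job is handed in; nothing more can be done
None
```

I handed the job in at about 31 s: both robots were pushed against their dock stops, the red tablet is upright on the floor of the free middle slot, and I saw no sign in the camera checks that anything else had moved.

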